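Slide the bolt washers into the recesses of a stool seat board

ROBOT

A 6-joint arm with a two-finger parallel gripper is mounted at the origin on the work surface. World frame = base frame: x ahead of the robot, y to its left, z up, the work surface at z = 0. Lengths are in m, angles in degrees, forces in N, time in s.
With the tool pointing down it reaches from about 0.3 to 0.825 m from the base axis. Payload 5.4 kg.
Tool frame: the origin (TCP) lies midway between the tips of the shut fingers; the grasp point (between the pads) lies 19 mm behind it; x points along the fingers, y is the direction in which the jaws open and shut, and the axes are right-handed (so a half turn about x gives the same grasp; the last joint's range is limited). The gripper opens to 92 mm and grips with 3 to 60 N. Pads are 20 mm wide; open, the fingers measure 128 mm over their backs; the gripper's body (75 mm by 189 mm) begins 69 mm behind the grasp point.
Start: joints at [-76.782, 9.076, 91.501, -0, 79.423, -12.038], TCP at [0.245, -0.52, 0.215] pointing down, gripper open.
Joint ranges: [-166.64, 166.64], [-54.1, 131.32], [10.49, 154.53], [-73.88, 253.88], [9.74, 151.15], [-171.62, 171.62]. Speed limits (degrees/s): [147.25, 147.25, 180, 180, 180, 180].

INTERFACE

Orientations are given as a 3x3 rotation matrix whose columns are the frame's x, y, z axes.
In Python, from rig import get_obs, get_image, camera_info, hand_in, outline_of, spot_point gives the robot as it stands. The module is installed in compiled form; this text tells all that it offers.
- The arm moves only by the tool arm_command, never from a script. Its argument "targets" is a list of rows, each an object of numbers: "x", "y", "z": the shift along the world's x, y, z in units of 25 mm (1.0 is 25 mm); "spin": the turn about the world's z in units of 8 degrees (1.0 is 8 degrees); "jaw": the finger opening in mm, from 0 to 91.9. In form: [{"x": .., "y": .., "z": .., "spin": .., "jaw": ..}, ...]. A call has 1 to 12 rows; each row is the pose to reach, as a shift and turn from the pose commanded when the call began; what a row does not reach only later rows make up. A row lasts 1/10 s, in which the tool goes at most 50 mm and 8.59 degrees, less where a joint would pass 70% of its speed; a pose out of reach is approached as far as the arm can. A call with a gripper value outside its range is refused whole. The fingers move at their own pace and stop on an object; "grip_force" is the grip in N (left out, the last holds). Time passes only in rows, so rows that repeat a pose let the fingers close. It gives the time, the measured TCP pose, the force and the opening at its end, in the units of the state.
- get_obs(): the state, without advancing time (a new reading comes with each control period).
- get_image(name): name is "scene" or "top" or "wrist"; returns (picture, depth): 480x640x3 uint8, red, green, blue; 480x640 float32, m along the optical axis (not along the pixel's ray), 0 where there is no reading.
- camera_info(name): a dict with "fx", "fy", "cx", "cy" (pixels), "eye" and "orientation" of the camera in the world. Camera axes: x right, y up, looking along -z (the intrinsics and any distortion apply to the point x, -y, -z); pixel columns grow to the right and rows downward; lengths in m; the calibration is good to about 2 mm. A picture is of the moment at which its call begins: read the wrist's pose just before it. camera_info takes no time and is no camera call; for the wrist camera it gives the pose at the moment of the call.
- hand_in(): hands the job in, once; it reports no verdict.
Trained networks look in the newest picture that a camera, given by its name, has taken for a name from the list of things; names that differ only in an ending like _2 or _b are one class to them, and where a whole thing is asked for, a point or a joint stands for the part that bears it (a point fixed in the world has none). Each returns a list of dicts, best first, with "conf" (0 to 1); they miss things now and then, are a little off and sometimes report something else, mostly with a low value. They report only what shows in the picture. A call takes as long as a camera call.
- outline_of(name, camera): "pixels" (480x640 bool, what is visible of it).
- spot_point(name, camera): "location" ([x, y, z] in m, in world coordinates, good to about 4 mm: a listed point, or the origin of a listed thing).
The state is a dict: "time": time; "q": joint angles; "qd": joint speeds; "joint_efforts": joint torques, N m; "tcp_pos": TCP position; "tool_rot": TCP orientation; "ft_force": force on the tool from outside, world axes, zero at the start; "torque": the same for the moment, N m; "gripper_width": opening from 0.0 (shut) to 1.0 (fully open).
Only numpy, scipy, OpenCV 4.12 (cv2) and the standard library are available. Lean on these libraries where they do the work, as an engineer would, in place of code of your own. Each camera call takes 0.05 s, during which the arm holds its last target. There are 200 camera calls.

TASK

Two of the four recesses in the plywood stool seat board still lack their big steel bolt washers. With the fingertips push each of the two loose washers across the board until it drops over the rim of an empty recess and lies flat on its floor, one in each; slide them, do not pick them up or push them off the board. Leave the standing bolts, the spray bottle and the hammer as they are.

Things in the scene. Friction and masses are not known exactly. Their poses are not given: they have to be found in the camera images.
- seat_board: Plywood stool seat board, 360 x 360 mm, 24 mm thick, corners rounded 40 mm, fixed and level on four 20 mm rubber pads on the bench, turned up to 30 degrees: its top is 44 mm above the bench (z = 0.044). Four round recesses, 56 mm in diameter and 9 mm deep with a sharp rim (1 mm chamfer at most), at x = +-75 mm, y = +-75 mm in its frame; in each half (left +y, right -y) one is empty and one is filled. Origin: below its centre, at bench height; x and y along its edges, z up.
- washer_left: Loose flat steel washer, a disc 50 mm in diameter and 6 mm thick with a 14 mm hole (about 85 g), lying flat on the seat board between the recesses, in its left (+y) half, clear of every recess. Origin: centre of its underside, z up.
- washer_right: Loose flat steel washer, a disc 50 mm in diameter and 6 mm thick with a 14 mm hole (about 85 g), lying flat on the seat board between the recesses, in its right (-y) half, clear of every recess. Origin: centre of its underside, z up.
- empty_left: Empty recess in the left (+y) half of the board, told from the filled one by the dark 10 mm bolt hole in its bare wooden floor. Origin: centre of the recess floor, 9 mm below the board's top; z up.
- empty_right: Empty recess in the right (-y) half of the board, told from the filled one by the dark 10 mm bolt hole in its bare wooden floor. Origin: centre of the recess floor, 9 mm below the board's top; z up.
- fitted_left: Washer already in its recess in the left (+y) half of the board, with the flat head of a bolt (22 mm, dark) on it, 0.5 mm below the board's top: finished, fixed. Origin: centre of the recess floor. A loose washer slid over it would catch in this recess, so go round it.
- fitted_right: Washer already in its recess in the right (-y) half of the board, with the flat head of a bolt (22 mm, dark) on it, 0.5 mm below the board's top: finished, fixed. Origin: centre of the recess floor. A loose washer slid over it would catch in this recess, so go round it.
- bolt_far: Steel furniture bolt stood on its flat head on the board, near the middle of the board's far (+x) edge: head 22 mm across, shank 8 mm, 48 mm tall, loose, easily knocked over. Origin: centre of its underside. Leave it standing.
- bolt_near: Steel furniture bolt stood on its flat head on the board, near the middle of the board's near (-x) edge: head 22 mm across, shank 8 mm, 48 mm tall, loose, easily knocked over. Origin: centre of its underside. Leave it standing.
- spray_bottle: White spray bottle with a green trigger head, 72 mm in diameter, about 205 mm tall, standing loose on the bench left of the board. Origin: centre of its underside. Leave it alone.
- tack_hammer: Upholsterer's hammer, wooden handle and slim steel head, about 270 mm long and 25 mm high, lying loose on the bench right of the board. Origin: under the middle of its handle; x towards the head. Leave it alone.

How it is judged:
By the outcome, as a careful person would: the job done as asked, in the order asked, and still so for the second after the job is handed in, with the robot touching nothing.
It also fails if it takes over 45 s, if anything falls off the work surface, if the arm or the gripper's body presses on something with over 40 N, if the wrist force passes 120 N, or if a joint passes its speed limit or range.

## Working session

There is one attempt and no reset: what is moved stays moved. The work goes in short steps, Python scripts to look and compute and a tool call to move; the robot and the scene stay as the last step left them, time stands still between calls to the robot, and variables do not carry over. Pictures are saved under pics/ and viewed, about 8 in all and at most 12, crops included, and the job is handed in when it is done.

Besides the shell and the picture viewer there is one more tool, called after "Call:" as a command line: name --argument value ..., lists and objects as JSON in quotes. arm_command: Moves the arm, as the interface text tells. Its arguments: {"type":"object","properties":{"targets":{"type":"array"},"grip_force":{"type":"number"}},"required":["targets"]}

```bash
mkdir -p pics
cat > h.py <<'E'
import numpy as np,cv2
from rig import *
def snap(cam,fn):
    im,d=get_image(cam); cv2.imwrite('pics/'+fn,cv2.cvtColor(im,cv2.COLOR_RGB2BGR)); return im,d
def pix2plane(cam,u,v,z,ci=None):
    c=ci or camera_info(cam); R=np.array(c['orientation']); e=np.array(c['eye'])
    r=R@np.array([(u-c['cx'])/c['fx'],-(v-c['cy'])/c['fy'],-1.]); return e+r*(z-e[2])/r[2]
E
python3 - <<'E'
from h import *
im,d=snap('top','top1.png')
print({k:v for k,v in camera_info('top').items()})
for n in 'seat_board washer_left washer_right empty_left empty_right fitted_left fitted_right bolt_far bolt_near spray_bottle tack_hammer'.split():
    r=spot_point(n,'top'); print(n,[(np.round(x['location'],3).tolist(),round(x['conf'],2)) for x in r[:3]])
print(get_obs()['time'],get_obs()['tool_rot'])
E
```

```text
{'fx': 437.77361345432263, 'fy': 437.77361345432263, 'cx': 317.2047938633321, 'cy': 237.29407769101556, 'eye': array([0.4651688 , 0.02489671, 0.95261705]), 'orientation': array([[ 0.02152028,  0.99243028, -0.12090915],
       [-0.99973707,  0.02040406, -0.01046252],
       [-0.00791628,  0.12110251,  0.99260844]])}
seat_board [([0.557, 0.044, 0.001], 0.56)]
washer_left [([0.548, 0.108, 0.044], 0.81)]
washer_right [([0.585, -0.026, 0.042], 0.66), ([0.498, -0.046, 0.037], 0.32), ([0.42, 0.007, 0.042], 0.32)]
empty_left [([0.516, 0.322, 0.003], 0.63), ([0.617, 0.132, 0.035], 0.55)]
empty_right [([0.498, -0.046, 0.037], 0.46)]
fitted_left []
fitted_right [([0.65, -0.02, 0.033], 0.77)]
bolt_far [([0.705, 0.076, 0.041], 0.66)]
bolt_near [([0.418, 0.004, 0.044], 0.6), ([0.498, -0.049, 0.036], 0.33)]
spray_bottle []
tack_hammer [([0.609, -0.27, 0.001], 0.88), ([0.42, 0.004, 0.041], 0.31)]
0.6 [[ 1.75260698e-05  4.26661962e-01 -9.04411173e-01]
 [-3.22309968e-05 -9.04411172e-01 -4.26661962e-01]
 [-9.99999999e-01  3.66277809e-05 -2.09903302e-06]]
```

View pics/top1.png

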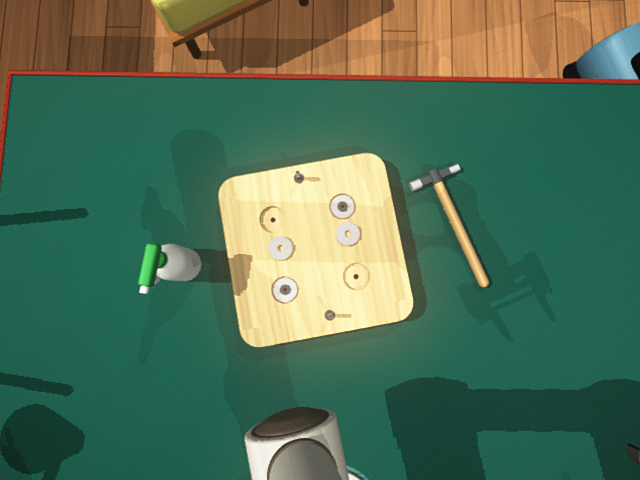

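Board tilted about 10°. Empties are at about px (272,220) and (356,276), washers at (281,248) and (348,233), fitted at (285,290) and (342,206), bolts at (299,178) and (330,315). Next I'll refine these by contour centroids.

Run:
```python
from h import *
im=cv2.imread('pics/top1.png'); hsv=cv2.cvtColor(im,cv2.COLOR_BGR2HSV); g=im.max(axis=2)
def blob(m,u,v,r):
    w=np.zeros_like(m,np.uint8); cv2.circle(w,(u,v),r,1,-1); ys,xs=np.nonzero(m&(w>0)); return xs.mean(),ys.mean(),len(xs)
grey=(hsv[...,1]<50)
P={}
for n,u,v,r,m,z in [('wl',281,248,15,grey,.05),('wr',348,233,15,grey,.05),('el',272,220,5,g<110,.035),('er',356,276,5,g<110,.035),('fl',285,290,6,g<120,.0435),('fr',342,206,6,g<120,.0435)]:
    a=blob(m,u,v,r); P[n]=pix2plane('top',a[0],a[1],z); print(n,np.round(a,1),np.round(P[n],4))
for a,b in [('el','fl'),('er','fr'),('el','fr'),('fl','er'),('el','er'),('fl','fr')]: print(a,b,np.linalg.norm((P[a]-P[b])[:2]).round(4))
# fit square
al=np.array([P[k][:2] for k in('el','fl','er','fr')]);c=al.mean(0); loc=np.array([[75,75],[-75,75],[-75,-75],[75,-75]])/1e3
d=al-c; th=np.arctan2((loc[:,0]*d[:,1]-loc[:,1]*d[:,0]).sum(),(loc*d).sum()); R=np.array([[np.cos(th),-np.sin(th)],[np.sin(th),np.cos(th)]])
f=c+loc@R.T; print('centre',c,np.degrees(th)); print('fit',f.round(4).tolist())
for w,e in(('wl',0),('wr',2)):
    v=f[e]-P[w][:2]; L=np.linalg.norm(v); u=v/L; print(w,'dist',L,'dir deg',np.degrees(np.arctan2(u[1],u[0])),'start(-50)',(P[w][:2]-50e-3*u).round(4))
o=get_obs(); print(o['tcp_pos'],np.degrees(np.arctan2(o['tool_rot'][1][1],o['tool_rot'][0][1])))
```

```text
wl [280.2 247.8 412. ] [0.5515 0.1106 0.05  ]
wr [347.4 233.2 413. ] [ 0.5849 -0.0282  0.05  ]
el [272.5 219.5  12. ] [0.6131 0.1303 0.035 ]
er [355.5 276.    8. ] [ 0.4972 -0.0471  0.035 ]
fl [284.5 289.    8. ] [0.4671 0.0996 0.0435]
fr [342.2 206.   10. ] [ 0.6435 -0.0168  0.0435]
el fl 0.1492
er fr 0.1494
el fr 0.1502
fl er 0.1498
el er 0.2119
fl fr 0.2114
centre [0.55519779 0.04150974] 11.71572364989775
fit [[0.6134, 0.1302], [0.4665, 0.0997], [0.497, -0.0472], [0.6439, -0.0167]]
wl dist 0.06493067703650797 dir deg 17.57874483710593 start(-50) [0.5038 0.0955]
wr dist 0.08994092838564477 dir deg -167.81409687867415 start(-50) [ 0.6338 -0.0176]
[ 0.24531664 -0.52003589  0.21462696] -64.74409436373628
```

Call:
arm_command --targets '[{"x": 2,"y": 2,"z": 0,"spin": 0,"jaw": 25},{"x": 3.2,"y": 3.6,"z": -0.3,"spin": -0.5,"jaw": 25},{"x": 4.4,"y": 5.2,"z": -0.6,"spin": -1,"jaw": 25},{"x": 5.6,"y": 6.8,"z": -0.9,"spin": -1.6,"jaw": 25},{"x": 6.8,"y": 8.4,"z": -1.2,"spin": -1.6,"jaw": 25},{"x": 8,"y": 10,"z": -1.5,"spin": -1.6,"jaw": 25},{"x": 9.2,"y": 11.6,"z": -1.8,"spin": -1.6,"jaw": 25},{"x": 10.4,"y": 13.2,"z": -2.1,"spin": -1.6,"jaw": 25},{"x": 11.6,"y": 14.8,"z": -2.4,"spin": -1.6,"jaw": 25},{"x": 12.8,"y": 16.4,"z": -2.7,"spin": -1.6,"jaw": 25},{"x": 14,"y": 18,"z": -3,"spin": -1.6,"jaw": 25},{"x": 15.4,"y": 19.6,"z": -3,"spin": -1.6,"jaw": 25}]'

```text
time: 1.8
tcp_pos: [0.6123, -0.0501, 0.1401]
tool_rot: [[-0.001, 0.216, -0.976], [0.0, -0.976, -0.216], [-1.0, -0.0, 0.001]]
ft_force: [-0.4, -1.6, 0.6]
gripper_width: 0.273
```

Call:
arm_command --targets '[{"x": 0.15,"y": 0.5,"z": -1,"spin": 0,"jaw": 25},{"x": 0.15,"y": 0.5,"z": -2,"spin": 0,"jaw": 25},{"x": 0.15,"y": 0.5,"z": -2.4,"spin": 0,"jaw": 25},{"x": 0.15,"y": 0.5,"z": -2.4,"spin": 0,"jaw": 25}]'

```text
time: 2.2
tcp_pos: [0.6141, -0.0395, 0.0792]
tool_rot: [[-0.004, 0.215, -0.977], [0.001, -0.977, -0.215], [-1.0, -0.002, 0.003]]
ft_force: [-0.2, -0.8, 0.4]
gripper_width: 0.273
```

Run:
```python
from h import *
print(get_obs()['tcp_pos'],get_obs()['time']); snap('wrist','w1.png')
```

```text
[ 0.61412754 -0.03950968  0.07920097] 2.2
```

View pics/w1.png

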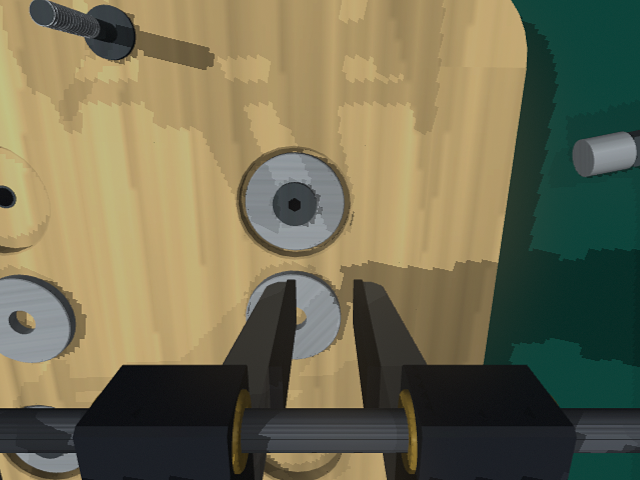

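Fingers hover about 20 mm short of the start, still above the washer (px ~295,315), with fitted_right at (294,205) ahead. I'll correct sideways before going down.

Call:
arm_command --targets '[{"x": 0.8,"y": 0.88,"z": 0,"spin": 0,"jaw": 25},{"x": 0.8,"y": 0.88,"z": 0,"spin": 0,"jaw": 25},{"x": 0.8,"y": 0.88,"z": 0,"spin": 0,"jaw": 25}]'

```text
time: 2.55
tcp_pos: [0.6365, -0.0183, 0.0826]
tool_rot: [[0.002, 0.216, -0.976], [-0.001, -0.976, -0.216], [-1.0, 0.001, -0.002]]
ft_force: [0.8, -0.1, -0.3]
gripper_width: 0.274
```

Call:
arm_command --targets '[{"x": 0,"y": 0,"z": -0.5,"spin": 0,"jaw": 25},{"x": 0,"y": 0,"z": -1,"spin": 0,"jaw": 25},{"x": 0,"y": 0,"z": -1.35,"spin": 0,"jaw": 25},{"x": 0,"y": 0,"z": -1.45,"spin": 0,"jaw": 25},{"x": 0,"y": 0,"z": -1.45,"spin": 0,"jaw": 25},{"x": 0,"y": 0,"z": -1.45,"spin": 0,"jaw": 25}]'

```text
time: 3.15
tcp_pos: [0.6357, -0.0178, 0.0448]
tool_rot: [[0.0, 0.216, -0.977], [0.0, -0.977, -0.216], [-1.0, -0.0, -0.0]]
ft_force: [1.1, -0.7, -0.2]
gripper_width: 0.271
```

Call:
arm_command --targets '[{"x": -0.3,"y": -0.06,"z": 0.05,"spin": 0,"jaw": 25},{"x": -0.6,"y": -0.13,"z": 0.05,"spin": 0,"jaw": 25},{"x": -0.9,"y": -0.19,"z": 0.05,"spin": 0,"jaw": 25},{"x": -1.2,"y": -0.25,"z": 0.05,"spin": 0,"jaw": 25},{"x": -1.5,"y": -0.32,"z": 0.05,"spin": 0,"jaw": 25},{"x": -1.8,"y": -0.38,"z": 0.05,"spin": 0,"jaw": 25},{"x": -2.1,"y": -0.44,"z": 0.05,"spin": 0,"jaw": 25},{"x": -2.4,"y": -0.51,"z": 0.05,"spin": 0,"jaw": 25},{"x": -2.7,"y": -0.57,"z": 0.05,"spin": 0,"jaw": 25},{"x": -2.9,"y": -0.61,"z": 0.05,"spin": 0,"jaw": 25},{"x": -3.0,"y": -0.63,"z": 0.05,"spin": 0,"jaw": 25},{"x": -3.0,"y": -0.63,"z": 0.05,"spin": 0,"jaw": 25}]'

```text
time: 4.35
tcp_pos: [0.5602, -0.0335, 0.046]
tool_rot: [[-0.0, 0.216, -0.976], [0.0, -0.976, -0.216], [-1.0, -0.0, 0.0]]
ft_force: [-0.5, -0.0, 0.2]
gripper_width: 0.274
```

Run:
```python
from h import *
print(get_obs()['tcp_pos'],get_obs()['time']); snap('wrist','w2.png')
```

```text
[ 0.5601731  -0.03351551  0.04596333] 4.35
```

View pics/w2.png

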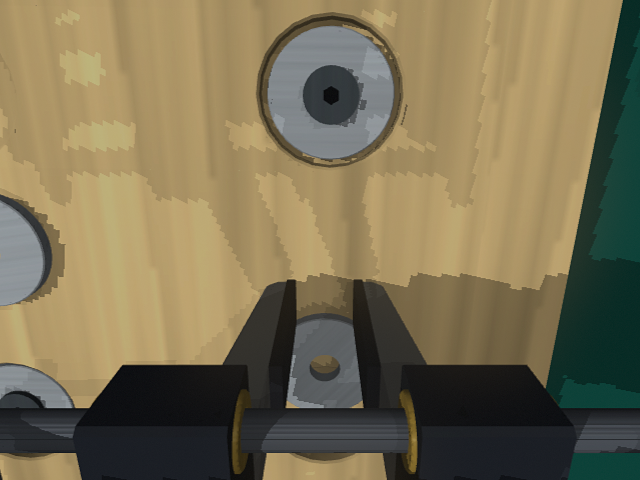

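Washer (px 323,365) sits centred between the fingers, with empty_right just below it. Continue the push.

Call:
arm_command --targets '[{"x": -0.2,"y": -0.04,"z": 0,"spin": 0,"jaw": 25},{"x": -0.4,"y": -0.09,"z": 0,"spin": 0,"jaw": 25},{"x": -0.6,"y": -0.13,"z": 0,"spin": 0,"jaw": 25},{"x": -0.8,"y": -0.17,"z": 0,"spin": 0,"jaw": 25},{"x": -1.0,"y": -0.22,"z": 0,"spin": 0,"jaw": 25},{"x": -1.1,"y": -0.24,"z": 0,"spin": 0,"jaw": 25},{"x": -1.2,"y": -0.26,"z": 0,"spin": 0,"jaw": 25},{"x": -1.3,"y": -0.28,"z": 0,"spin": 0,"jaw": 25},{"x": -1.36,"y": -0.3,"z": 0,"spin": 0,"jaw": 25},{"x": -1.36,"y": -0.3,"z": 0,"spin": 0,"jaw": 25}]'

```text
time: 5.4
tcp_pos: [0.5264, -0.041, 0.0459]
tool_rot: [[-0.0, 0.216, -0.976], [0.0, -0.976, -0.216], [-1.0, -0.0, 0.0]]
ft_force: [-0.2, -0.0, -0.1]
gripper_width: 0.269
```

Run:
```python
from h import *
print(get_obs()['tcp_pos'],get_obs()['time']); snap('wrist','w3.png')
```

```text
[ 0.52635884 -0.04096412  0.04593773] 5.4
```

View pics/w3.png

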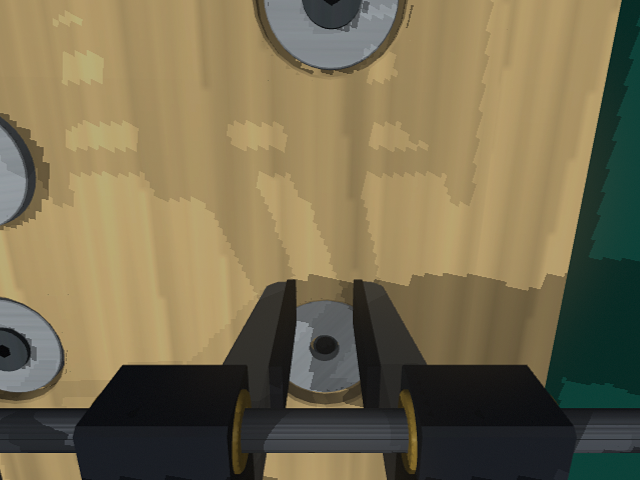

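It seems to have dropped: rim is visible round it and the hole is dark. I'll lift and go to the left start, checking from there.

Call:
arm_command --targets '[{"x": 0,"y": 0,"z": 1,"spin": 0,"jaw": 25},{"x": 0,"y": 0,"z": 2,"spin": 0,"jaw": 25},{"x": -0.1,"y": 1,"z": 2,"spin": 0.2,"jaw": 25},{"x": -0.3,"y": 2,"z": 2,"spin": 0.4,"jaw": 25},{"x": -0.5,"y": 3,"z": 2,"spin": 0.6,"jaw": 25},{"x": -0.7,"y": 4,"z": 2,"spin": 0.63,"jaw": 25},{"x": -0.9,"y": 5,"z": 2,"spin": 0.63,"jaw": 25},{"x": -0.9,"y": 5.46,"z": 2,"spin": 0.63,"jaw": 25},{"x": -0.9,"y": 5.46,"z": 2,"spin": 0.63,"jaw": 25},{"x": -0.9,"y": 5.46,"z": 2,"spin": 0.63,"jaw": 25}]'

```text
time: 6.45
tcp_pos: [0.5045, 0.095, 0.096]
tool_rot: [[0.0, 0.301, -0.954], [-0.0, -0.954, -0.301], [-1.0, 0.001, -0.0]]
ft_force: [-0.3, 0.2, -0.5]
gripper_width: 0.271
```

Run:
```python
from h import *
print(get_obs()['tcp_pos'],get_obs()['time']); ci=camera_info('wrist'); im,d=snap('wrist','w4.png')
R=np.array(ci['orientation'])
v,u=np.mgrid[0:480,0:640]; pts=np.stack([(u-ci['cx'])/ci['fx']*d,-(v-ci['cy'])/ci['fy']*d,-d],-1)@R.T+ci['eye']
for c,n in(((.497,-.0472),'er'),((.6134,.1302),'el'),((.5515,.1106),'wl')):
    r=np.hypot(pts[...,0]-c[0],pts[...,1]-c[1]); m=(r<.023)&(r>.009)&(d>0)&(pts[...,2]<.06)
    if m.sum()>50:
        p=pts[m]; print(n,m.sum(),np.percentile(p[:,2],[5,50,95]).round(4))
```

```text
[0.50445918 0.09499456 0.09603204] 6.45
er 3386 [0.0401 0.0411 0.0421]
el 5422 [0.0338 0.035  0.0362]
wl 5410 [0.049  0.05   0.0511]
```

View pics/w4.png

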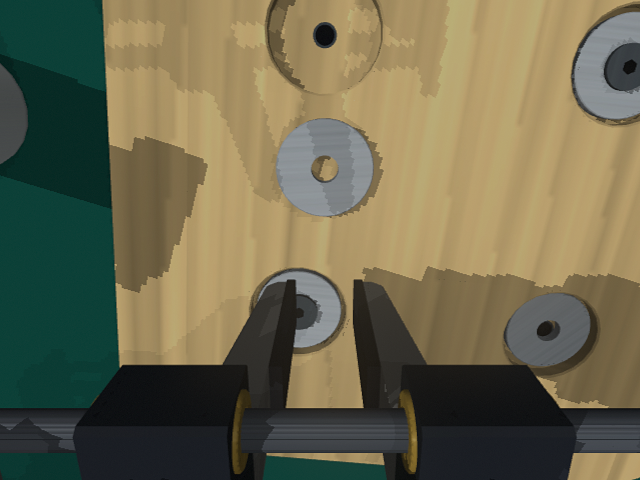

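Right washer is flat at 0.041 top (floor 0.035 + 6 mm). Left washer (326,168) and empty_left (325,35) lie in line with the fingers. Descend and push.

Call:
arm_command --targets '[{"x": 0,"y": 0,"z": -0.8,"spin": 0,"jaw": 25},{"x": 0,"y": 0,"z": -1.5,"spin": 0,"jaw": 25},{"x": 0,"y": 0,"z": -1.9,"spin": 0,"jaw": 25},{"x": 0,"y": 0,"z": -2.0,"spin": 0,"jaw": 25},{"x": 0,"y": 0,"z": -2.0,"spin": 0,"jaw": 25},{"x": 0.3,"y": 0.1,"z": -2.0,"spin": 0,"jaw": 25},{"x": 0.6,"y": 0.19,"z": -2.0,"spin": 0,"jaw": 25},{"x": 0.9,"y": 0.29,"z": -2.0,"spin": 0,"jaw": 25},{"x": 1.2,"y": 0.39,"z": -2.0,"spin": 0,"jaw": 25},{"x": 1.4,"y": 0.45,"z": -2.0,"spin": 0,"jaw": 25},{"x": 1.5,"y": 0.49,"z": -2.0,"spin": 0,"jaw": 25},{"x": 1.5,"y": 0.49,"z": -2.0,"spin": 0,"jaw": 25}]'

```text
time: 7.7
tcp_pos: [0.542, 0.108, 0.046]
tool_rot: [[0.0, 0.301, -0.954], [0.0, -0.954, -0.301], [-1.0, 0.0, -0.0]]
ft_force: [0.2, 0.2, 0.4]
gripper_width: 0.27
```

Call:
arm_command --targets '[{"x": 0.25,"y": 0.08,"z": 0,"spin": 0,"jaw": 25},{"x": 0.5,"y": 0.15,"z": 0,"spin": 0,"jaw": 25},{"x": 0.75,"y": 0.23,"z": 0,"spin": 0,"jaw": 25},{"x": 1.0,"y": 0.31,"z": 0,"spin": 0,"jaw": 25},{"x": 1.2,"y": 0.37,"z": 0,"spin": 0,"jaw": 25},{"x": 1.35,"y": 0.42,"z": 0,"spin": 0,"jaw": 25},{"x": 1.45,"y": 0.45,"z": 0,"spin": 0,"jaw": 25},{"x": 1.55,"y": 0.48,"z": 0,"spin": 0,"jaw": 25},{"x": 1.65,"y": 0.51,"z": 0,"spin": 0,"jaw": 25},{"x": 1.72,"y": 0.53,"z": 0,"spin": 0,"jaw": 25},{"x": 1.72,"y": 0.53,"z": 0,"spin": 0,"jaw": 25}]'

```text
time: 8.8
tcp_pos: [0.5849, 0.1211, 0.0461]
tool_rot: [[0.001, 0.301, -0.954], [0.0, -0.954, -0.301], [-1.0, 0.0, -0.001]]
ft_force: [0.1, -0.3, 0.1]
gripper_width: 0.276
```

Call:
arm_command --targets '[{"x": 0,"y": 0,"z": 1,"spin": 0,"jaw": 25},{"x": 0,"y": 0,"z": 2,"spin": 0,"jaw": 25},{"x": -1,"y": -1,"z": 3,"spin": 0,"jaw": 25},{"x": -2,"y": -2,"z": 4,"spin": 0,"jaw": 25},{"x": -3,"y": -3,"z": 5,"spin": 0,"jaw": 25},{"x": -3,"y": -3,"z": 5,"spin": 0,"jaw": 25},{"x": -3,"y": -3,"z": 5,"spin": 0,"jaw": 25}]'

```text
time: 9.5
tcp_pos: [0.51, 0.0459, 0.1716]
tool_rot: [[0.002, 0.299, -0.954], [0.0, -0.954, -0.299], [-1.0, 0.0, -0.002]]
ft_force: [0.2, 0.0, 0.5]
gripper_width: 0.272
```

Run:
```python
from h import *
print(get_obs()['tcp_pos'],get_obs()['time']); ci=camera_info('wrist'); im,d=snap('wrist','w5.png')
R=np.array(ci['orientation'])
v,u=np.mgrid[0:480,0:640]; pts=np.stack([(u-ci['cx'])/ci['fx']*d,-(v-ci['cy'])/ci['fy']*d,-d],-1)@R.T+ci['eye']
for c,n in(((.497,-.0472),'er'),((.6134,.1302),'el')):
    r=np.hypot(pts[...,0]-c[0],pts[...,1]-c[1]); m=(r<.023)&(r>.009)&(d>0)&(pts[...,2]<.06)
    if m.sum()>50:
        p=pts[m]; print(n,m.sum(),np.percentile(p[:,2],[5,50,95]).round(4))
```

```text
[0.50995855 0.04589105 0.17157412] 9.5
er 2205 [0.04   0.0411 0.0422]
el 3550 [0.0397 0.041  0.0423]
```

View pics/w5.png

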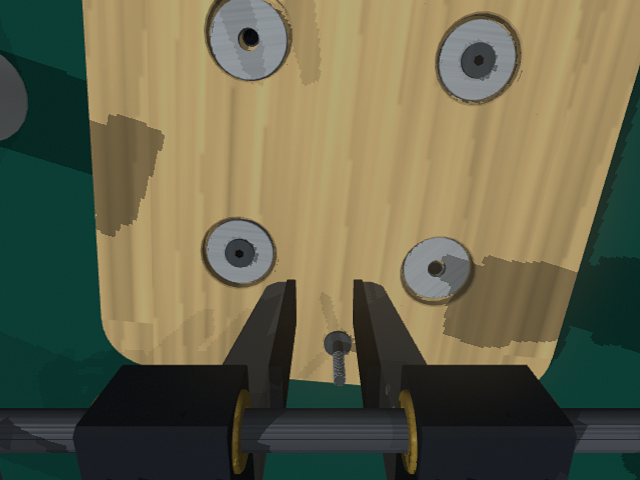

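Both washers lie flat in their recesses (px 248,40 and 437,268) and bolt_near is standing (338,345). One last check on bolt_far from the top camera, then hand in.

Run:
```python
from h import *
snap('scene','s.png'); snap('top','top2.png')
for c in('scene','top'):
  for n in('bolt_far','bolt_near'): print(c,n,[(np.round(x['location'],3).tolist(),round(x['conf'],2)) for x in spot_point(n,c)[:2]])
```

```text
scene bolt_far [([0.701, 0.076, 0.043], 0.68)]
scene bolt_near [([0.42, 0.007, 0.04], 0.57)]
top bolt_far [([0.707, 0.074, 0.043], 0.53)]
top bolt_near [([0.421, 0.004, 0.043], 0.41)]
```

View pics/s.png

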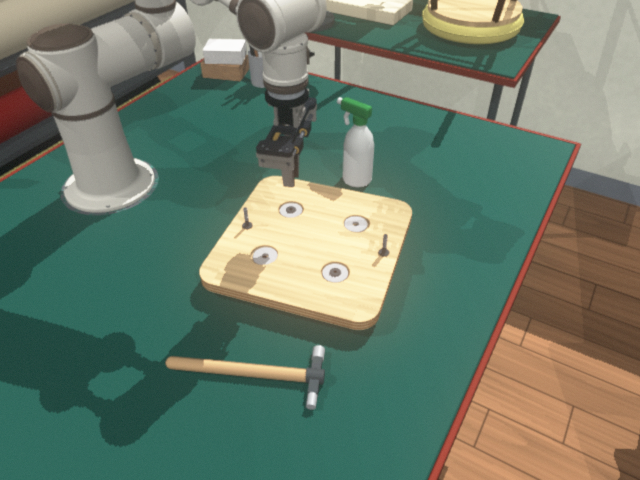

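The scene view shows both bolts standing (247,218 and 384,246), all four recesses filled, and the bottle and hammer undisturbed.

```bash
python3 -c "
from rig import *
print(hand_in(),get_obs()['time'])"
```

```text
the job is handed in; nothing more can be done
the job is handed in; nothing more can be done
```

Both loose washers are in the empty recesses, one in each. I pushed the right one first, then the left, with two fingertips 25 mm apart, and then lifted clear and handed in at about 10 s of the 45 s allowed.

- **Washers:** in the last depth check both tops read 0.041 m, which is the 35 mm floor plus the 6 mm washer. Both lay flat.
- **Other things:** the last scene picture showed both bolts upright, within about 4 mm of where they stood at the start. The bottle and hammer looked undisturbed there; I did not measure them again.
- **Forces:** the wrist force read after each move stayed below 2 N. I did not see the readings during the moves.

No check failed or disagreed. On the first approach the arm stopped about 20 mm short of the start point, above the washer, and I corrected that before going down.

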